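# Let one line spool out of the lever dispenser and ease its lid shut

## Robot

A 6-joint arm with a two-finger parallel gripper is mounted at the origin on a cart in front of the work surface, level with it; the furniture and walls round the work are solid. World frame = base frame: x ahead of the robot, y to its left, z up, the work surface at z = 0. Lengths are in m, angles in rad, forces in N, time in s.
With the tool pointing down it reaches from about 0.425 to 0.95 m from the base axis. Payload 3.5 kg.
Tool frame: the origin (TCP) lies at the very end of the fingers, on their centre line; the grasp point (between the pads) lies 19 mm behind it; z points along the fingers, y is the line along which they close (so a half turn about z gives the same grasp; the last joint's range is limited). The gripper opens to 85 mm and grips with 20 to 120 N. Pads are 22 mm wide; open, the fingers measure 114 mm over their backs; the gripper's body (76 mm by 85 mm) begins 54 mm behind the grasp point. The pads swing forward as they close: fully open they stand 13 mm farther back than shut.
Start: joints at [1.156, 0.286, 1.577, -0, 1.279, -0.15], TCP at [0.177, 0.651, 0.231] pointing down, gripper open.
Joint ranges: [-2.77, 2.77], [-0.9, 2.22], [0.21, 2.48], [-1.53, 4.67], [0.24, 2.81], [-2.84, 2.84]. Speed limits (rad/s): [2.79, 2.79, 3.14, 3.14, 3.14, 3.14].

## Interface

Orientations are given as a rotation vector (axis times angle).
In Python, from station import r, imaging, ticket gives the robot as it stands. The module is installed in compiled form; this text tells all that it offers.
- The arm moves only by the tool send_rows, never from a script. Its argument "targets" is a list of rows, each an object with "xyz": the shift along the tool's x, y, z in m, a list of three; "turn": the turn about the tool's z in rad; "gripper": the opening, from 0 (shut) to 1 (fully open). In form: [{"xyz": [dx, dy, dz], "turn": turn, "gripper": gripper}, ...]. A call has exactly 10 rows; each row is the pose to reach, as a shift and turn from the pose commanded when the call began, along the tool's axes at that moment; what a row does not reach only later rows make up. A row lasts 1/8 s, in which the tool goes at most 62.5 mm and 10.7 degrees, less where a joint would pass 70% of its speed; a pose out of reach is approached as far as the arm can. A call with a gripper value outside its range is refused whole. The fingers move at their own pace and stop on an object; "force" is the grip in N (left out, the last holds). Time passes only in rows, so rows that repeat a pose let the fingers close, or fill a call up. It gives the time, the measured TCP pose, the force, the opening and the grip force at its end, in the units of the state.
- r.read_state(): the state, without advancing time (a new reading comes with each control period).
- imaging.capture(name): name is "side" or "top" or "wrist"; returns a dict with "image" (384x512x3 uint8, red, green, blue), "depth" (384x512 float32, m along the optical axis (not along the pixel's ray), 0 where there is no reading), "K" (3x3 intrinsics, pixels), "world_to_cam" (4x4, takes a point from world to camera coordinates). Camera axes: x right, y down, z forward; pixel columns grow to the right and rows downward; lengths in m; the calibration is good to about 2 mm. A picture is of the moment at which its call begins.
- ticket.job_done(): hands the job in; it is judged then, once.
The state is a dict: "t": time; "q": joint angles; "joint_velocities": joint speeds; "effort": joint torques, N m; "ee_pos": TCP position; "ee_rot": TCP orientation; "ft_force": force on the tool from outside, world axes, zero at the start; "ft_torque": the same for the moment, N m; "finger_gap": opening from 0.0 (shut) to 1.0 (fully open); "gripper_force": force on a finger pad.
Only numpy, scipy, OpenCV 4.12 (cv2) and the standard library are available. Lean on these libraries where they do the work, as an engineer would, in place of code of your own. Each camera call takes 0.05 s, during which the arm holds its last target. There are 200 camera calls.

## Task

Press the paddle of the spool dispenser's lever all the way down so that its linked lid lifts, and keep it pressed until the spool of line has rolled out and come to rest against the stop of the front tray. Then let the lever come up slowly under your fingertip so that the lid closes fully without slamming, and move clear. Only press on the lever: do not grip or lift anything, do not touch the lid or the spool, and leave the two lure boxes and the bottle where they stand.

Things in the scene. Friction and masses are not known exactly. Their poses are not given: they have to be found in the camera images.
- dispenser: Grey spool dispenser, fixed to the table, 250 x 70 mm base. Origin on the table under its middle; x to its rear, y to its left, z up; at yaw 0 its front faces the robot. A runway falls to the front at 0.2 rad: rear half (x 6 to 106 mm) a hopper with clear cheeks, 132 mm high shut; front half an open tray, low cheeks, end stop at x = -114 mm. Lever on its right (-y).
- lid (a joint): Lid angle, rad: 0 shut, 0.9 fully open. A 97 x 44 mm hood with a front skirt, hinged at the hopper's rear top (x 98, z 126 mm in the dispenser frame); its front rises to about 205 mm above the table. Geared to the lever, it turns twice the lever's angle. Let go, it slams. Eased well it takes over a second to close, always under 2 rad/s (0.11 m/s at the paddle).
- lever (a joint): Lever angle, rad: 0 at rest (up), 0.45 fully pressed, a hard stop. Shaft along the dispenser's y at x 71, z 90 mm; the arm reaches forward (-x) 116 mm to the paddle, sloping up 0.225 rad at rest and down 0.225 rad pressed, so the paddle sinks 52 mm, nearly straight. Spring and lid push it back up: about 3 N at the paddle at rest, about 5 N pressed.
- paddle_top (a point): Centre of the top face of the lever's black rubber paddle, 46 mm (along the arm) x 50 mm (across), 7 mm thick, 120 mm to the right (-y) of the hopper's middle plane, free all round; at rest about 119 mm above the table, fully pressed about 67 mm. It moves with the lever.
- spool_center (a point): Centre of the spool of line, 64 mm in diameter and 23 mm wide, with dark blue flanges, standing on its rim in the hopper behind the lid's skirt with its axle along the dispenser's y. It rolls out on its own once the lid is about two thirds open and needs about one second.
- tray_spot (a point): Where the spool's centre comes to rest, standing on its rim against the tray's end stop (x = -80 mm, 61 mm above the table).
- long_box: Bystander: long flat lure carton with a window, 135 x 40 x 26 mm, lying on the table left of the dispenser; origin at the centre of its underside, x along its length.
- oil_bottle: Bystander: small oil bottle with a pointed cap, 31 mm in diameter, 95 mm high, standing left of the dispenser; origin at the centre of its underside.
- short_box: Bystander: shorter clear-topped lure box, 121 x 41 x 21 mm, lying on the table to the right of the lever; origin at the centre of its underside, x along its length.

How it is judged:
On the way:
1. the lid is held open by the pressed lever while the spool lies at rest in the tray (value of joint lid above 0.78 rad and contact force between the fingers and lever above 0.5 N and distance between spool_center and tray_spot below 0.015 m and linear speed of spool below 0.03 m/s), for 0.3 s.
At the end, for the whole second after the job is handed in: The lid is shut (under 0.04 rad) with the lever back up (under 0.03 rad), and the spool rests in the front tray within 15 mm of its place against the stop (value of joint lid below 0.04 rad and value of joint lever below 0.03 rad and distance between spool_center and tray_spot below 0.015 m and linear speed of spool below 0.02 m/s); the robot touches nothing.
It fails at once if the lid fell shut fast (closing faster than 2 rad/s) (velocity of joint lid below -2 rad/s).
It fails at once if the lid was touched by the robot (contact force between any of the fingers, the arm and lid above 0.5 N).
It fails at once if the spool was touched by the robot (contact force between any of the fingers, the arm and spool above 0.5 N).
It fails at once if the spool was lifted (z of spool_center in the frame of dispenser above 0.105 m).
It fails at once if a bystander was moved more than 10 mm (distance of any of long_box, oil_bottle, short_box from where it was at the start of the episode above 0.01 m).
It also fails if it takes over 35 s, if anything falls off the work surface, if the arm or the gripper's body presses on something with over 40 N, if the wrist force passes 120 N, or if a joint passes its speed limit or range.

## Working session

There is one attempt and no reset: what is moved stays moved. The work goes in short steps, Python scripts to look and compute and a tool call to move; the robot and the scene stay as the last step left them, time stands still between calls to the robot, and variables do not carry over. Pictures are saved under pics/ and viewed, at most 10 in all, crops included, and the job is handed in when it is done.

Besides the shell and the picture viewer there is one more tool, called as name(argument=value, ...), one argument or row to a line, values as JSON. send_rows: Moves the arm, as the interface text tells. Its arguments: {"type":"object","properties":{"targets":{"type":"array","items":{"type":"object","properties":{"xyz":{"type":"array","items":{"type":"number"}},"turn":{"type":"number"},"gripper":{"type":"number"}}}},"force":{"type":"number"}},"required":["targets"]}

```bash
mkdir -p pics
cat > h.py <<'E'
import numpy as np, cv2
from station import r, imaging, ticket
def save(c,n): cv2.imwrite(f'pics/{n}.png',c['image'][:,:,::-1])
def world(c):
    d=c['depth'];K=c['K'];v,u=np.mgrid[:d.shape[0],:d.shape[1]]
    p=np.stack([(u-K[0,2])/K[0,0]*d,(v-K[1,2])/K[1,1]*d,d,np.ones_like(d)],-1)
    return (p@np.linalg.inv(c['world_to_cam']).T)[...,:3]
E
python3 - <<'E'
from h import *
a=imaging.capture('top');b=imaging.capture('side')
for n,c in(('top',a),('side',b)):
    save(c,n+'0');np.savez(n+'0.npz',**c);print(np.linalg.inv(c['world_to_cam']).round(3))
s=r.read_state();print({k:np.round(v,3) for k,v in s.items()})
E
```

```text
[[ 0.02  -0.997  0.078  0.51 ]
 [-1.    -0.021 -0.013  0.015]
 [ 0.014 -0.077 -0.997  0.939]
 [ 0.     0.     0.     1.   ]]
[[ 0.878 -0.196  0.437  0.06 ]
 [-0.479 -0.376  0.794 -0.853]
 [ 0.008 -0.906 -0.424  0.584]
 [ 0.     0.     0.     1.   ]]
{'t': np.float64(0.1), 'q': array([ 1.156,  0.287,  1.578,  0.   ,  1.279, -0.15 ]), 'joint_velocities': array([-0.001, -0.003, -0.004, -0.002,  0.001, -0.001]), 'effort': array([ 0.000e+00, -4.073e+01, -2.937e+01, -0.000e+00,  4.000e-03,
       -0.000e+00]), 'ee_pos': array([0.176, 0.651, 0.23 ]), 'ee_rot': array([-4.150e-01, -3.114e+00,  3.000e-03]), 'ft_force': array([ 0.413,  0.446, -0.248]), 'ft_torque': array([-0.012, -0.015,  0.021]), 'gripper_force': np.float64(0.0), 'finger_gap': np.float64(0.996)}
```

View pics/top0.png

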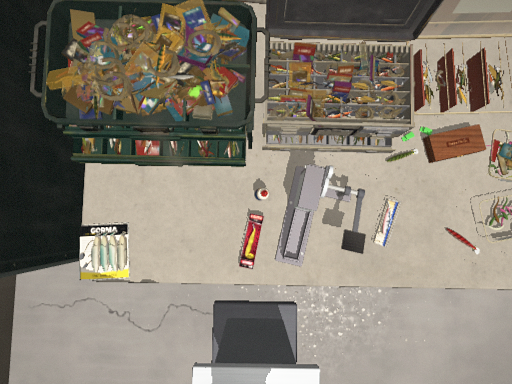

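View pics/side0.png

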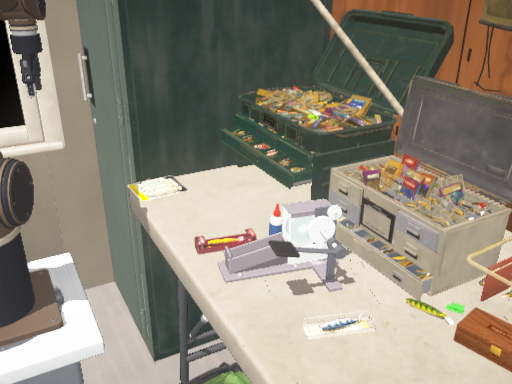

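The top view shows the black paddle at about (353,242), the dispenser running from (290,262) to (318,168), and the short box at (386,220). The bottle is at (262,194) and the long box at (251,238). Next I measure the paddle and the dispenser's yaw.

Run:
```python
from h import *
a=dict(np.load('top0.npz'));W=world(a);im=a['image'].astype(int)
m=np.zeros(im.shape[:2],bool);m[225:258,335:372]=True
k=m&(im.max(2)<75)&(W[...,2]>.09)&(W[...,2]<.15)
P=W[k];print('paddle',k.sum(),P.mean(0).round(4),P.min(0).round(3),P.max(0).round(3))
rect=cv2.minAreaRect((P[:,:2]*1000).astype(np.float32));print(rect,cv2.boxPoints(rect).round(0).tolist())
A=np.c_[P[:,:2],np.ones(len(P))];print('plane',np.linalg.lstsq(A,P[:,2],rcond=None)[0].round(3))
# arm of lever
v,u=242,353
for p in [(353,242),(358,210),(360,194),(345,190),(318,180),(310,200),(298,235),(290,262),(386,220),(330,172)]: print(p,W[p[1],p[0]].round(3),im[p[1],p[0]])
# lid/hood region: high points
g=np.zeros_like(m);g[150:275,270:340]=True
for lo,hi in((.12,.15),(.012,.09)):
    k=g&(W[...,2]>lo)&(W[...,2]<hi);n,l,s,c=cv2.connectedComponentsWithStats(k.astype(np.uint8));j=1+s[1:,4].argmax();Q=W[l==j]
    q=cv2.minAreaRect((Q[:,:2]*1000).astype(np.float32));print(lo,len(Q),Q.mean(0).round(3),q,cv2.boxPoints(q).round(0).tolist())
k=np.zeros_like(m);k[190:250,370:402]=True;k&=(W[...,2]>.012)
q=cv2.minAreaRect((W[k][:,:2]*1000).astype(np.float32));print('short',q,cv2.boxPoints(q).round(0).tolist())
```

```text
paddle 392 [ 0.4737 -0.2098  0.1192] [ 0.45  -0.236  0.111] [ 0.499 -0.184  0.127]
((474.1334228515625, -209.96527099609375), (47.84190368652344, 41.58797836303711), 77.12996673583984) [[449.0, -229.0], [489.0, -238.0], [500.0, -191.0], [459.0, -182.0]]
plane [-0.227  0.045  0.236]
(353, 242) [ 0.472 -0.21   0.119] [60 55 53]
(358, 210) [ 0.545 -0.227  0.1  ] [116 113 116]
(360, 194) [ 0.582 -0.231  0.102] [121 120 123]
(345, 190) [ 0.591 -0.196  0.099] [87 83 82]
(318, 180) [ 0.609 -0.128  0.131] [170 162 163]
(310, 200) [ 0.564 -0.11   0.129] [171 164 166]
(298, 235) [ 0.483 -0.096  0.032] [187 178 180]
(290, 262) [ 0.414 -0.08   0.009] [178 170 172]
(386, 220) [ 0.525 -0.322  0.015] [248 232 229]
(330, 172) [ 0.627 -0.153  0.139] [255 255 255]
0.12 991 [ 0.597 -0.116  0.131] ((595.9740600585938, -122.31675720214844), (65.88536071777344, 107.1856918334961), 80.85175323486328) [[538.0, -146.0], [644.0, -163.0], [654.0, -98.0], [548.0, -81.0]]
0.012 1041 [ 0.499 -0.091  0.041] ((527.5667724609375, -101.56626892089844), (48.42587661743164, 229.61158752441406), 79.18215942382812) [[410.0, -104.0], [636.0, -147.0], [645.0, -99.0], [419.0, -56.0]]
short ((543.300537109375, -171.66119384765625), (359.0036926269531, 121.2582015991211), 81.36161041259766) [[456.0, -340.0], [576.0, -358.0], [630.0, -3.0], [510.0, 15.0]]
```

Measured paddle centre is (0.474, -0.210, 0.119), which matches the given height and slope, and the dispenser yaw is about -0.2. I approach with the fingers shut, passing in front of the tackle boxes at z 0.23.

send_rows(
  targets=[
    {"xyz":[-0.02,-0.015,0],"turn":0,"gripper":0},
    {"xyz":[-0.06,-0.045,0],"turn":0,"gripper":0},
    {"xyz":[-0.1,-0.075,0],"turn":0,"gripper":0},
    {"xyz":[-0.14,-0.105,0],"turn":0,"gripper":0},
    {"xyz":[-0.18,-0.135,0],"turn":0,"gripper":0},
    {"xyz":[-0.22,-0.165,0],"turn":0,"gripper":0},
    {"xyz":[-0.26,-0.195,0],"turn":0,"gripper":0},
    {"xyz":[-0.3,-0.225,0],"turn":0,"gripper":0},
    {"xyz":[-0.335,-0.252,0],"turn":0,"gripper":0},
    {"xyz":[-0.355,-0.267,0],"turn":0,"gripper":0},
  ],
  force=30,
)

```text
t: 1.35
ee_pos: [0.4502, 0.299, 0.2308]
ee_rot: [-0.418, -3.113, 0.001]
ft_force: [0.3, 0.5, -0.3]
finger_gap: 0.002
gripper_force: 0.0
```

send_rows(
  targets=[
    {"xyz":[-0.008,-0.025,0],"turn":0,"gripper":0},
    {"xyz":[-0.025,-0.078,0],"turn":0,"gripper":0},
    {"xyz":[-0.043,-0.132,0],"turn":0,"gripper":0},
    {"xyz":[-0.06,-0.185,0],"turn":0,"gripper":0},
    {"xyz":[-0.077,-0.239,0],"turn":0,"gripper":0},
    {"xyz":[-0.095,-0.293,0],"turn":0,"gripper":0},
    {"xyz":[-0.112,-0.346,0],"turn":0,"gripper":0},
    {"xyz":[-0.13,-0.4,0.005],"turn":0,"gripper":0},
    {"xyz":[-0.147,-0.454,0.01],"turn":0,"gripper":0},
    {"xyz":[-0.158,-0.488,0.02],"turn":0,"gripper":0},
  ],
)

```text
t: 2.6
ee_pos: [0.4739, -0.214, 0.2112]
ee_rot: [0.418, 3.113, -0.001]
ft_force: [0.2, 0.4, -0.4]
finger_gap: -0.0
gripper_force: 0.0
```

Run:
```python
from h import *
print(r.read_state()['ee_pos'])
a=imaging.capture('wrist');b=imaging.capture('side');W=world(a)
s=b['image'][180:300,200:380];s=cv2.resize(s,(512,341))
cv2.imwrite('pics/near.png',np.vstack([a['image'],s])[:,:,::-1][:600] if 0 else cv2.resize(np.vstack([a['image'],s]),(423,600))[:,:,::-1])
im=a['image'].astype(int);k=(im.max(2)<80)&(W[...,2]>.1)&(W[...,2]<.135)&(abs(W[...,0]-.474)<.04)&(abs(W[...,1]+.21)<.04)
print(k.sum(),W[k].mean(0),W[k].min(0),W[k].max(0))
```

```text
[ 0.47389371 -0.21401922  0.21118568]
2286 [ 0.47168664 -0.21148206  0.11811495] [ 0.4472078  -0.23913705  0.11087833] [ 0.49895773 -0.1850314   0.12324977]
```

View pics/near.png

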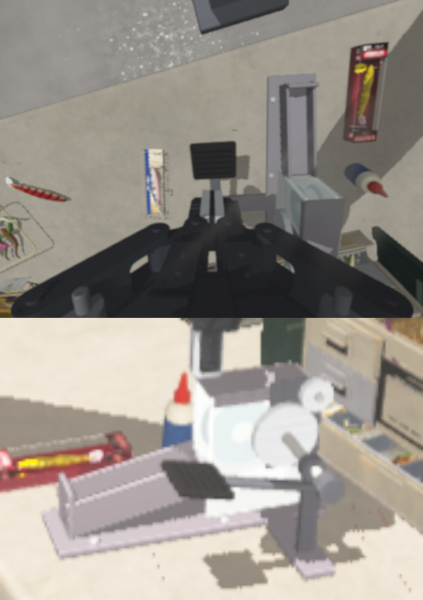

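Both views agree on the paddle at (0.473, -0.211, 0.118). The fingers are centred over it, so I go down and start pressing.

send_rows(
  targets=[
    {"xyz":[0,0.002,0.02],"turn":0,"gripper":0},
    {"xyz":[0,0.002,0.045],"turn":0,"gripper":0},
    {"xyz":[0,0.002,0.065],"turn":0,"gripper":0},
    {"xyz":[0,0.002,0.08],"turn":0,"gripper":0},
    {"xyz":[0,0.002,0.088],"turn":0,"gripper":0},
    {"xyz":[0,0.002,0.093],"turn":0,"gripper":0},
    {"xyz":[0,0.002,0.098],"turn":0,"gripper":0},
    {"xyz":[0,0.002,0.103],"turn":0,"gripper":0},
    {"xyz":[0,0.002,0.108],"turn":0,"gripper":0},
    {"xyz":[0,0.002,0.112],"turn":0,"gripper":0},
  ],
)

```text
t: 3.95
ee_pos: [0.4744, -0.2097, 0.0991]
ee_rot: [-0.415, -3.114, 0.0]
ft_force: [-2.4, 0.6, 4.2]
finger_gap: -0.002
gripper_force: 1.7
```

send_rows(
  targets=[
    {"xyz":[0,0,0.005],"turn":0,"gripper":0},
    {"xyz":[0,0,0.01],"turn":0,"gripper":0},
    {"xyz":[0,0,0.015],"turn":0,"gripper":0},
    {"xyz":[0,0,0.02],"turn":0,"gripper":0},
    {"xyz":[0,0,0.024],"turn":0,"gripper":0},
    {"xyz":[0,0,0.027],"turn":0,"gripper":0},
    {"xyz":[0,0,0.029],"turn":0,"gripper":0},
    {"xyz":[0,0,0.03],"turn":0,"gripper":0},
    {"xyz":[0,0,0.03],"turn":0,"gripper":0},
    {"xyz":[0,0,0.03],"turn":0,"gripper":0},
  ],
)

```text
t: 5.2
ee_pos: [0.4754, -0.2099, 0.0698]
ee_rot: [0.415, 3.112, -0.001]
ft_force: [2.9, -1.0, 5.2]
finger_gap: -0.002
gripper_force: 2.2
```

Run:
```python
from h import *
print(r.read_state()['ee_pos'])
b=imaging.capture('side');s=cv2.resize(b['image'][160:310,190:390],(800,600));cv2.imwrite('pics/press.png',s[:,:,::-1])
a=imaging.capture('top');W=world(a);g=np.zeros(W.shape[:2],bool);g[150:275,270:340]=True
print('max lid z',np.percentile(W[g][:,2],[99,99.8]))
```

```text
[ 0.47535776 -0.20988285  0.06984926]
max lid z [0.35380203 0.9386394 ]
```

View pics/press.png

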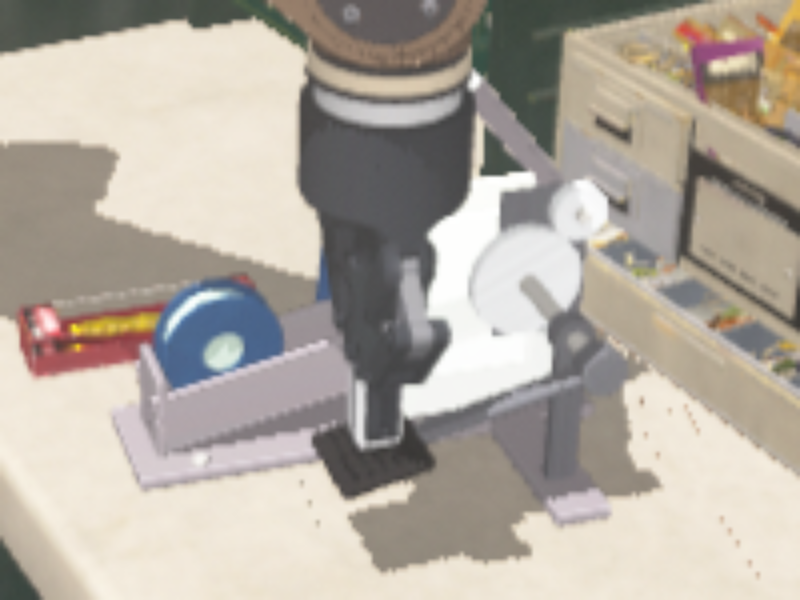

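The side crop shows the spool against the tray stop at (220,335), the lid raised behind the gripper at (515,120), and the paddle down at (375,455). I press 3 mm further to reach the hard stop, then hold.

send_rows(
  targets=[
    {"xyz":[0,0,0.001],"turn":0,"gripper":0},
    {"xyz":[0,0,0.002],"turn":0,"gripper":0},
    {"xyz":[0,0,0.003],"turn":0,"gripper":0},
    {"xyz":[0,0,0.003],"turn":0,"gripper":0},
    {"xyz":[0,0,0.003],"turn":0,"gripper":0},
    {"xyz":[0,0,0.003],"turn":0,"gripper":0},
    {"xyz":[0,0,0.003],"turn":0,"gripper":0},
    {"xyz":[0,0,0.003],"turn":0,"gripper":0},
    {"xyz":[0,0,0.003],"turn":0,"gripper":0},
    {"xyz":[0,0,0.003],"turn":0,"gripper":0},
  ],
)

```text
t: 6.55
ee_pos: [0.4756, -0.21, 0.0692]
ee_rot: [0.414, 3.113, -0.001]
ft_force: [-2.5, 2.5, 16.5]
finger_gap: 0.002
gripper_force: 8.7
```

Run:
```python
from h import *
b=imaging.capture('side');W=world(b);im=b['image'].astype(int)
k=(im[...,2]>im[...,0]+40)&(W[...,2]>.03)&(W[...,0]<.5)&(W[...,0]>.38)&(abs(W[...,1]+.08)<.06)
print(k.sum(),np.median(W[k],0),W[k].min(0),W[k].max(0))
```

```text
479 [ 0.45076749 -0.09529267  0.07194668] [ 0.4239309  -0.10594447  0.04550063] [ 0.4869512  -0.07040444  0.09145535]
```

The force has risen to 16.5 N, so the lever is at its hard stop. The spool's top is at 0.0915, as expected for its rest position. Now I ease the lever up at about 16 mm/s.

send_rows(
  targets=[
    {"xyz":[0,0,-0.001],"turn":0,"gripper":0},
    {"xyz":[0,0,-0.002],"turn":0,"gripper":0},
    {"xyz":[0,0,-0.004],"turn":0,"gripper":0},
    {"xyz":[0,0,-0.006],"turn":0,"gripper":0},
    {"xyz":[0,0,-0.008],"turn":0,"gripper":0},
    {"xyz":[0,0,-0.01],"turn":0,"gripper":0},
    {"xyz":[0,0,-0.012],"turn":0,"gripper":0},
    {"xyz":[0,0,-0.014],"turn":0,"gripper":0},
    {"xyz":[0,0,-0.016],"turn":0,"gripper":0},
    {"xyz":[0,0,-0.018],"turn":0,"gripper":0},
  ],
)

```text
t: 7.85
ee_pos: [0.4738, -0.2094, 0.084]
ee_rot: [-0.414, -3.112, -0.0]
ft_force: [-2.9, -2.3, 4.1]
finger_gap: 0.003
gripper_force: 1.9
```

send_rows(
  targets=[
    {"xyz":[0,0,-0.002],"turn":0,"gripper":0},
    {"xyz":[0,0,-0.004],"turn":0,"gripper":0},
    {"xyz":[0,0,-0.006],"turn":0,"gripper":0},
    {"xyz":[0,0,-0.008],"turn":0,"gripper":0},
    {"xyz":[0,0,-0.01],"turn":0,"gripper":0},
    {"xyz":[0,0,-0.012],"turn":0,"gripper":0},
    {"xyz":[0,0,-0.014],"turn":0,"gripper":0},
    {"xyz":[0,0,-0.016],"turn":0,"gripper":0},
    {"xyz":[0,0,-0.018],"turn":0,"gripper":0},
    {"xyz":[0,0,-0.02],"turn":0,"gripper":0},
  ],
)

```text
t: 9.1
ee_pos: [0.4753, -0.2094, 0.1047]
ee_rot: [0.415, 3.112, 0.0]
ft_force: [0.1, 1.3, 2.8]
finger_gap: 0.001
gripper_force: 1.4
```

send_rows(
  targets=[
    {"xyz":[0,0,-0.002],"turn":0,"gripper":0},
    {"xyz":[0,0,-0.004],"turn":0,"gripper":0},
    {"xyz":[0,0,-0.006],"turn":0,"gripper":0},
    {"xyz":[0,0,-0.008],"turn":0,"gripper":0},
    {"xyz":[0,0,-0.01],"turn":0,"gripper":0},
    {"xyz":[0,0,-0.012],"turn":0,"gripper":0},
    {"xyz":[0,0,-0.014],"turn":0,"gripper":0},
    {"xyz":[0,0,-0.016],"turn":0,"gripper":0},
    {"xyz":[0,0,-0.018],"turn":0,"gripper":0},
    {"xyz":[0,0,-0.02],"turn":0,"gripper":0},
  ],
)

```text
t: 10.35
ee_pos: [0.4735, -0.2088, 0.1234]
ee_rot: [-0.414, -3.111, -0.002]
ft_force: [-0.4, -0.9, -1.0]
finger_gap: -0.0
gripper_force: 0.0
```

send_rows(
  targets=[
    {"xyz":[0,0,-0.005],"turn":0,"gripper":0},
    {"xyz":[0,0,-0.015],"turn":0,"gripper":0},
    {"xyz":[0,0,-0.03],"turn":0,"gripper":0},
    {"xyz":[0,0,-0.05],"turn":0,"gripper":0},
    {"xyz":[0,0,-0.07],"turn":0,"gripper":0},
    {"xyz":[0,0,-0.09],"turn":0,"gripper":0},
    {"xyz":[0,0,-0.1],"turn":0,"gripper":0},
    {"xyz":[0,0,-0.1],"turn":0,"gripper":0},
    {"xyz":[0,0,-0.1],"turn":0,"gripper":0},
    {"xyz":[0,0,-0.1],"turn":0,"gripper":0},
  ],
)

```text
t: 11.6
ee_pos: [0.4742, -0.2092, 0.2233]
ee_rot: [-0.415, -3.112, -0.001]
ft_force: [-0.1, 0.0, -0.8]
finger_gap: 0.001
gripper_force: 0.0
```

Run:
```python
from h import *
b=imaging.capture('side');s=cv2.resize(b['image'][160:310,190:390],(800,600));cv2.imwrite('pics/end.png',s[:,:,::-1])
W=world(b);im=b['image'].astype(int)
k=(im[...,2]>im[...,0]+40)&(W[...,2]>.03)&(W[...,0]<.5)&(W[...,0]>.38)&(abs(W[...,1]+.08)<.06)
print(k.sum(),np.median(W[k],0),W[k].max(0))
a=imaging.capture('wrist');W=world(a);im=a['image']
k=(im.max(2)<80)&(W[...,2]>.06)&(W[...,2]<.135)&(abs(W[...,0]-.474)<.04)&(abs(W[...,1]+.21)<.04)
print('paddle',W[k].mean(0),r.read_state()['ft_force'])
```

```text
487 [ 0.45173219 -0.09545533  0.07246186] [ 0.48669371 -0.07033877  0.09223517]
paddle [ 0.47199091 -0.21087496  0.11808082] [-0.17838188  0.02222652  0.10405525]
```

View pics/end.png

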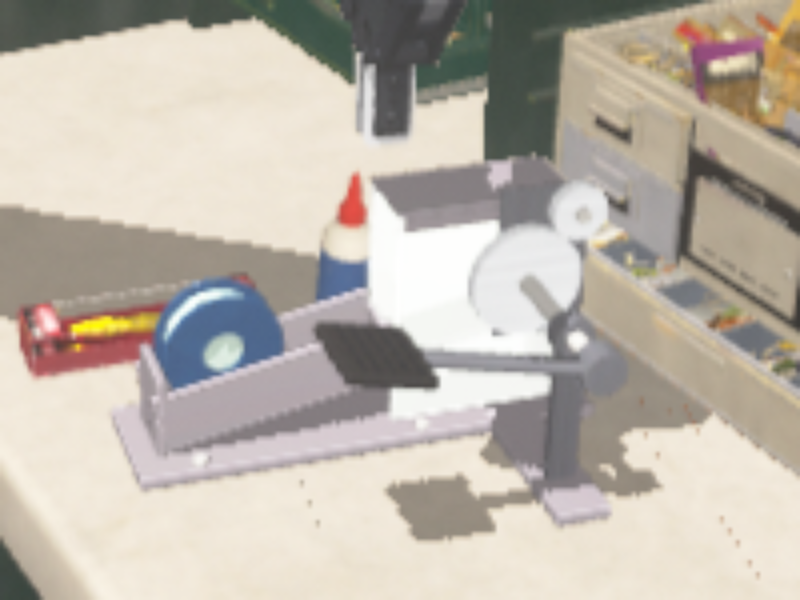

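The side crop shows the lid shut at (470,190), the spool at the stop at (220,335), and the paddle back up at (375,355). The wrist view puts the paddle at z 0.118, its starting height, and the arm is clear.

```bash
python3 -c "
from station import ticket
print(ticket.job_done())"
```

```text
the job is handed in; nothing more can be done
None
```

The job is handed in, verdict not shown: I pressed the lever to its stop, the spool rolled out to rest against the tray stop, I eased the lid shut at about 16 mm/s at the paddle, and the arm ended clear of everything.

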